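Load a filter sample under the guard flap

TASK

Load the sample into the white measuring chamber: press the yellow side bar down with one fingertip so that the spring-closed guard flap stands open, and while you hold it there push the blue carrier along its track with the other fingertip, until the sample block has gone under the flap and is fully home against the chamber's back stop. Then let go, so that the flap springs fully shut behind the block. Only push the carrier, never lift it or ram it against the flap, and leave the beaker, the vial and the sensor box where they are.

Things in the scene. Friction and masses are not known exactly. Their poses are not given: they have to be found in the camera images.
- rig: Loading rig, fixed to the bench. Origin on the bench surface; +x = loading direction, towards the chamber, +y = side of the press bar, +z up. Aluminium base plate from x = -100 to 195 mm and y = -40 to 34 mm, top 6 mm above the bench; on it two rails, 9 mm high, leave a 46 mm wide track centred on y = 0.
- home (a point): Point on the plate's top on the track's midline inside the chamber (rig x = 165 mm, y = 0). The carrier's origin lies here when the block touches the black back stop (rig x = 182 mm); the rear of the push plate is then 60 mm short of flap_line. White chamber: rig x = 139 to 195 mm, 88 mm wide, 66 mm high plus a black cap to 78 mm; mouth 48 mm wide, 42 mm high.
- flap_line (a point): Point on the plate's top on the track's midline, below the front edge of the yellow flap (rig x = 110 mm, y = 0). The flap covers the track from here to 24 mm further along +x; wide open its top is under 75 mm above the bench.
- hinge_line (a point): Point on the flap's hinge line at the flap's front edge (rig x = 110, y = 28, z = 42 mm). The line is parallel to the rig's x. A steel rod 8 mm thick on two thin posts (rig x = -90 and 132 mm, up to 48 mm high) lies along it.
- carrier: Loose blue carrier, 105 to 210 g, lying in the track, its axes along the rig's within 0.02 rad. Origin at its underside below the middle of the black sample block (34 mm long, 36 mm wide, top 30 mm up, on a 40 mm wide foot). A low tail (24 mm wide, 6 mm high) leads back (-x) to the push plate. The block starts 6 to 46 mm short of the flap; the shut flap blocks it.
- push_plate (a point): Middle of the rear face of the carrier's upright blue push plate, 115 mm behind (-x) the carrier's origin and 28 mm above its underside. The plate is 40 mm wide (y), 4 mm thick, its top 50 mm above the carrier's underside (56 mm above the bench). Push here, towards +x.
- flap (a joint): Angle (rad) of the guard flap and its press bar, one rigid yellow part: 0 = shut (the flap slopes 0.5 rad down across the track, free edge about 14 mm above the bench: it stops the block but clears the tail), up to the end stop at 0.8 as the bar is pressed. The block passes from 0.45 up; 0.6 is comfortable. A spring shuts it when let go; holding it takes 3 to 6 N at mid bar.
- bar (a point): Middle of the top of the yellow press bar with its black strip, moving with the flap. Flat plate along rig x = -100 to 60 mm, 2 to 48 mm outside the hinge line (+y). This point: rig x = -20, y = 58 mm, 47 mm above the bench when shut, about 29 mm at 0.6 rad. Shut, the bar rises 0.1 rad outward; pressed, it tilts down outward. Press anywhere along it; a fingertip can slide along it.
- beaker: Bystander: loose glass beaker, 60 mm across, 75 mm high, origin under its centre.
- vial: Bystander: loose amber vial with a white cap, 34 mm across, 62 mm high, origin under its centre.
- sensor_box: Bystander: loose black sensor box 75 x 50 x 28 mm, origin under its centre.
Not all that is in view belongs to the job. Leave any green or turquoise look-alike of the carrier alone.

How it is judged:
By the outcome, as a careful person would: the job done as asked, in the order asked, and still so for the second after the job is handed in, with the robot touching nothing.
It also fails if it takes over 42 s, if anything falls off the work surface, if the arm or the gripper's body presses on something with over 40 N, if the wrist force passes 120 N, or if a joint passes its speed limit or range.

ROBOT

A 7-joint arm with a two-finger parallel gripper is mounted at the origin on the work surface. World frame = base frame: x ahead of the robot, y to its left, z up, the work surface at z = 0. Lengths are in m, angles in rad, forces in N, time in s.
With the tool pointing down it reaches from about 0.4 to 0.9 m from the base axis. Payload 5.6 kg.
Tool frame: the origin (TCP) lies midway between the tips of the shut fingers; the grasp point (between the pads) lies 19 mm behind it; z points along the fingers, y is the direction in which the jaws open and shut (so a half turn about z gives the same grasp; the last joint's range is limited). The gripper opens to 92 mm and grips with 3 to 60 N. Pads are 20 mm wide; open, the fingers measure 128 mm over their backs; the gripper's body (75 mm by 189 mm) begins 69 mm behind the grasp point.
Start: joints at [-1.264, 0.468, -0.012, 1.603, 0.006, 1.071, -0.056], TCP at [0.223, 0.611, 0.215] pointing down, gripper open.
Joint ranges: [-2.53, 2.53], [-0.31, 2.02], [-1.57, 1.55], [0.28, 2.44], [-1.29, 4.43], [0.15, 1.84], [-2.92, 2.92]. Speed limits (rad/s): [2.57, 2.57, 3.14, 3.14, 3.14, 3.14, 3.14].

INTERFACE

Orientations are given as a unit quaternion [x, y, z, w].
In Python, from cell import * gives the robot as it stands. The module is installed in compiled form; this text tells all that it offers.
- The arm moves only by the shell command python3 -m handwheel 'ROWS' [OPENING] [FORCE]. ROWS is JSON, a list of rows, each a list of 4 numbers: the shift along the tool's x, y, z in m, then the turn about the tool's z in rad. In form: [[dx, dy, dz, turn], ...]. A call has 1 to 8 rows; each row shifts and turns the pose as measured when the row begins, along the tool's axes as they then stand; what a row does not reach is not made up. A row lasts 1/8 s, in which the tool goes at most 62.5 mm and 10.7 degrees, less where a joint would pass 70% of its speed; a pose out of reach is approached as far as the arm can. A call with a gripper value outside its range is refused whole. OPENING is the closure in counts, from 0 (fully open) to 255 (shut), set as the call begins (- or left out, the last holds). The fingers move at their own pace and stop on an object; FORCE is the grip in N (left out, the last holds). Time passes only in rows, so rows that do not move let the fingers close. It gives the time, the measured TCP pose, the force and the opening at its end, in the units of the state.
- read_state(): the state, without advancing time (a new reading comes with each control period).
- get_image(name): name is "scene" or "top"; returns a dict with "color" (420x560x3 uint8, red, green, blue), "vertical_fov" (degrees; the focal length in pixels is half the picture's height over the tangent of half this angle, whatever the lens; pixels are square), "cx", "cy" (the principal point, pixels), "k1" (the pictures are not rectified: a ray, as slopes to the right and down, at radius r is drawn at 1 + k1 r^2 times it, then the intrinsics apply), "extrinsics" (4x4, takes a point from world to camera coordinates). Camera axes: x right, y down, z forward; pixel columns grow to the right and rows downward; lengths in m; the calibration is good to about 2 mm. A picture is of the moment at which its call begins. There is no depth.
- job_done(): hands the job in, once; it reports no verdict.
Trained networks look in a picture, given as the dict that the camera call returned (one of the last four; its "shot" number tells which), for a name from the list of things; names that differ only in an ending like _2 or _b are one class to them, and where a whole thing is asked for, a point or a joint stands for the part that bears it (a point fixed in the world has none). Each returns a list of dicts, best first, with "p" (0 to 1); they miss things now and then, are a little off and sometimes report something else, mostly with a low value. They report only what shows in the picture. A call takes as long as a camera call. They do not tell look-alikes from the thing itself.
- boxes_of(picture, target): "xyz" ([x, y, z] in m, in world coordinates, good to about 4 mm: the middle of the surface that is visible of it).
- regions_of(picture, target): "mask" (420x560 bool, what is visible of it).
The state is a dict: "time": time; "joint_pos": joint angles; "dq": joint speeds; "joint_efforts": joint torques, N m; "eef_pos": TCP position; "ee_rot": TCP orientation; "contact_force": force on the tool from outside, world axes, zero at the start; "moment": the same for the moment, N m; "finger_gap": opening from 0.0 (shut) to 1.0 (fully open).
Only numpy, scipy, OpenCV 4.12 (cv2) and the standard library are available. Lean on these libraries where they do the work, as an engineer would, in place of code of your own. Each camera call takes 0.05 s, during which the arm holds its last target.

## Working session

There is one attempt and no reset: what is moved stays moved. The work goes in short steps, Python scripts to look and compute and a shell command to move; the robot and the scene stay as the last step left them, time stands still between calls to the robot, and variables do not carry over. Pictures are saved under pics/ and viewed, and the job is handed in when it is done.

```bash
mkdir -p pics
python3 - <<'E'
from cell import *
import cv2
s=read_state()
for k,v in s.items(): print(k,v)
for n in("scene","top"):
    p=get_image(n); cv2.imwrite(f"pics/{n}0.png",cv2.cvtColor(p["color"],cv2.COLOR_RGB2BGR))
    print(n,{k:v for k,v in p.items() if k!="color"})
    for t in["carrier","push_plate","bar","flap","rig","beaker","vial","sensor_box"]:
        print(t,[( [round(float(c),3) for c in b["xyz"]],round(float(b["p"]),2)) for b in boxes_of(p,t)])
E
```

```text
time 0.0
joint_pos [-1.26401615  0.46837233 -0.01159045  1.60363891  0.00600489  1.07138512
 -0.05631877]
dq [-0.00062161 -0.00078047 -0.00027218 -0.00204763 -0.00047546 -0.00091506
 -0.00200835]
joint_efforts [-6.52780709e-04 -5.20578575e+01 -1.26593866e-02 -2.43744528e+01
 -5.66494907e-02  1.71491521e-02  1.69037530e-04]
eef_pos [0.22262225 0.6100598  0.21363716]
ee_rot [ 1.74044817e-01  9.84737335e-01 -8.80378713e-04 -8.77307443e-05]
contact_force [ 0.42975839 -0.20633445  0.16645614]
moment [ 0.00069248  0.03912554 -0.04982977]
finger_gap 0.9986806287411254
scene {'vertical_fov': 57.82143754078217, 'cx': 281.04354468033887, 'cy': 210.78589557303616, 'k1': -0.04367501400292059, 'extrinsics': array([[ 0.15967997,  0.98711826, -0.00999254, -0.17137544],
       [ 0.83993944, -0.14117615, -0.52399525, -0.47347113],
       [-0.51865599,  0.07527842, -0.85166256,  1.17206903],
       [ 0.        ,  0.        ,  0.        ,  1.        ]]), 'shot': 1}
carrier [([0.712, 0.136, 0.012], 0.91), ([0.849, -0.044, 0.004], 0.8), ([0.53, -0.025, 0.021], 0.69), ([0.362, -0.231, 0.016], 0.65)]
push_
[... 611 characters left out ...]
65264 , -0.16133628,  0.60232398],
       [ 0.16151485, -0.01010065, -0.98681859,  1.15490581],
       [ 0.        ,  0.        ,  0.        ,  1.        ]]), 'shot': 2}
carrier [([0.723, 0.136, 0.008], 0.88), ([0.551, -0.027, 0.011], 0.82), ([0.363, -0.236, 0.006], 0.79), ([0.847, -0.044, 0.006], 0.7)]
push_plate [([0.361, -0.232, 0.005], 0.94), ([0.725, 0.132, 0.006], 0.87), ([0.55, -0.026, 0.008], 0.7), ([0.845, -0.042, 0.004], 0.64), ([0.57, -0.014, 0.045], 0.42)]
bar [([0.528, 0.009, 0.047], 0.95)]
flap [([0.525, 0.013, 0.045], 0.82)]
rig [([0.568, -0.018, 0.047], 0.67)]
beaker [([0.548, -0.19, 0.029], 0.85)]
vial [([0.66, -0.145, 0.062], 0.57)]
sensor_box [([0.566, 0.175, 0.027], 0.7)]
```

View pics/scene0.png

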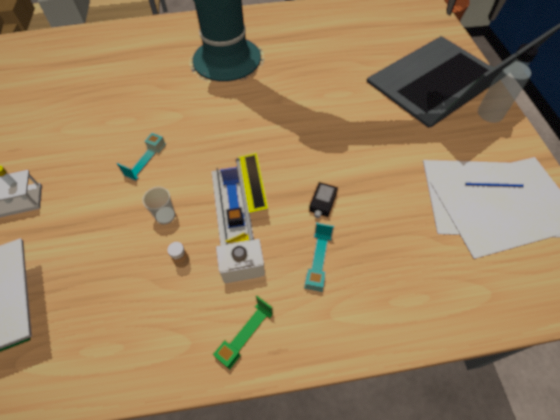

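View pics/top0.png

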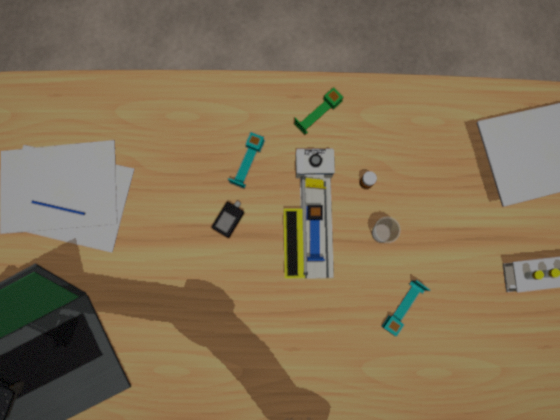

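The blue carrier lies in the rig, with the block at about (316,212) and the push plate at (316,256) in the top view. The chamber is at (316,162) and the yellow bar at (293,243). The rig's +x points away from the robot. Next I'll zoom in to fit the rig pose.

Run:
```python
import cv2
a=cv2.imread("pics/top0.png")[140:290,265:350]; cv2.imwrite("pics/topz.png",cv2.resize(a,None,fx=4,fy=4,interpolation=cv2.INTER_CUBIC))
a=cv2.imread("pics/scene0.png")[145:290,200:280]; cv2.imwrite("pics/scenez.png",cv2.resize(a,None,fx=4,fy=4,interpolation=cv2.INTER_CUBIC))
```

```text
(no output)
```

View pics/topz.png

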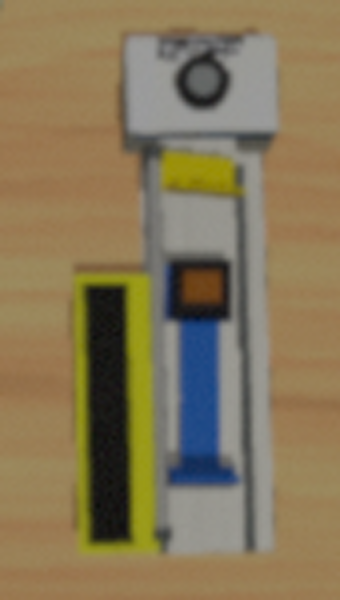

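View pics/scenez.png

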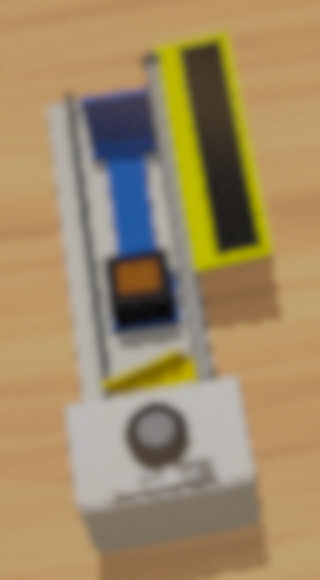

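```bash
cat > h.py <<'E'
import numpy as np
from scipy.optimize import least_squares
from cell import *
import cv2
def proj(p,P):
    P=np.atleast_2d(P); E=np.array(p["extrinsics"]); c=P@E[:3,:3].T+E[:3,3]
    s=c[:,:2]/c[:,2:]; s=s*(1+p["k1"]*(s**2).sum(1,keepdims=True))
    f=210/np.tan(np.radians(p["vertical_fov"])/2)
    return s*f+[p["cx"],p["cy"]]
def r2w(q,P):
    P=np.atleast_2d(P)/1000.; c,s=np.cos(q[2]),np.sin(q[2])
    return np.c_[q[0]+c*P[:,0]-s*P[:,1],q[1]+s*P[:,0]+c*P[:,1],P[:,2]]
def save(p,n,x0=0,x1=560,y0=0,y1=420,k=1,pts=None):
    a=cv2.cvtColor(p["color"],cv2.COLOR_RGB2BGR)[y0:y1,x0:x1]
    a=cv2.resize(a,None,fx=k,fy=k,interpolation=cv2.INTER_CUBIC)
    if pts is not None:
        for u in pts: cv2.circle(a,tuple(int(round(float(t))) for t in ((u[0]-x0+.5)*k,(u[1]-y0+.5)*k)),2,(255,0,255),-1)
    cv2.imwrite("pics/"+n,a)
E
cat > fit.py <<'E'
from h import *
T={(60,75.8,48.8):(75,270),(-100,75.8,48.8):(78,552),(-100,30,44):(157,552),(60,30,44):(150,275),(-100,-40,6):(272,552),
(195,44,66):(123,33),(195,-44,66):(275,35),(139,44,66):(122,133),(139,-44,66):(276,133)}
S={(195,-44,66):(82,507),(195,44,66):(258,490),(139,-44,66):(68,405),(139,44,66):(240,378),(-100,75.8,48.8):(223,30),(60,75.8,48.8):(272,250),(60,30,44):(198,270),(-100,30,44):(158,48),(-100,-40,6):(48,103)}
ps=get_image("scene");pt=get_image("top")
def un(d,o): return np.array([((u+.5)/4-.5+o[0],(v+.5)/4-.5+o[1]) for u,v in d.values()])
mT,mS=np.array(list(T)),np.array(list(S)); oT,oS=un(T,(265,140)),un(S,(200,145))
def res(q,w=None):
    a=proj(pt,r2w(q,mT))-oT; b=proj(ps,r2w(q,mS))-oS
    if w=="t": return a.ravel()
    if w=="s": return b.ravel()
    return np.r_[a,b].ravel()
for w in(None,"t","s"):
    r=least_squares(res,[.53,-.03,0],args=(w,),loss="soft_l1"); print(w,r.x.round(4))
    if w is None: q=r.x
print(res(q).reshape(-1,2).round(1).tolist())
np.save("q.npy",q)
# carrier x from block top edges & plate
for c in range(45,95,1):
    pass
for nm,p,o,h in(("top",pt,(265,140),None),("scene",ps,(200,145),None)):
    f=lambda u,v,z:least_squares(lambda a:(proj(p,r2w(q,[a[0],a[1],z]))[0]-[(u+.5)/4-.5+o[0],(v+.5)/4-.5+o[1]]),[0,0]).x.round(1)
    L=[("orange c",202,286,36),("blk left far",170,260,36),("blk right near",230,318,36),("plate rear L base",167,484,12),("R",237,484,12),("plate topL",167,460,56),("plate topR",237,460,56)] if nm=="top" else [("orange c",140,275,36),("blk far L",108,255,36),("near R",173,293,36),("plate topL",85,98,56),("topR",150,92,56),("plate front base",105,158,12)]
    for l in L: print(nm,l[0],f(*l[1:]))
E
python3 fit.py
```

```text
None [ 0.5363 -0.0277  0.0337]
t [ 0.5353 -0.0281  0.0316]
s [ 0.5374 -0.0269  0.033 ]
[[-1.1, 0.4], [-0.5, -0.2], [-0.1, -0.6], [-0.1, -0.8], [0.0, -0.8], [-0.4, 0.8], [-0.6, -0.2], [0.4, -0.7], [0.1, -1.2], [-1.0, -0.1], [-0.0, -4.1], [-0.6, -0.2], [-0.2, -1.2], [1.2, -0.3], [0.7, 0.2], [-1.4, -0.0], [-1.3, -0.5], [-0.3, 0.2]]
top orange c [52.3 -0.7]
top blk left far [67.9 17.5]
top blk right near [ 33.2 -16.5]
top plate rear L base [-61.1  21.2]
top R [-61.9 -19.9]
top plate topL [-49.9  23.5]
top plate topR [-50.7 -16.2]
scene orange c [52.6  1.4]
scene blk far L [ 36.2 -14.3]
scene near R [67.6 17.6]
scene plate topL [-59.6 -13.6]
scene topR [-56.3  23.7]
scene plate front base [-47.6  -9.3]
```

Rig fit: origin about (0.536, -0.028), yaw 0.034. The carrier origin is at rig x≈52, so the push plate's rear face is at about -63, which matches the task's numbers. I'll straddle the hinge rod, with one finger on the bar and the other behind the plate. First I'll travel over at height.

```bash
python3 -m handwheel '[[-0.036,-0.042,0,0],[-0.036,-0.042,0,0],[-0.036,-0.042,0,0],[-0.036,-0.042,0,0],[-0.036,-0.042,0,0],[-0.036,-0.042,0,0],[-0.036,-0.042,0,0],[-0.036,-0.042,0,0]]' 116 30
cat > d.py <<'E'
import sys
from h import *
from scipy.spatial.transform import Rotation as R
q=np.load("q.npy"); s=read_state(); Rm=R.from_quat(s["ee_rot"]).as_matrix(); p=np.array(s["eef_pos"])
c,sn=np.cos(q[2]),np.sin(q[2]); rp=np.array([[c,sn],[-sn,c]])@(p[:2]-q[:2])*1000
ya=np.arctan2(Rm[1,1],Rm[0,1]); 
dy=(np.pi/2+q[2]-ya+np.pi/2)%np.pi-np.pi/2
print("t %.2f rig xy %s z %.1f F %s gap %.3f turn needed(tool) %.3f tilt %s"%(s["time"],rp.round(1),p[2]*1000,np.round(s["contact_force"],1),s["finger_gap"],-dy,Rm[:,2].round(3)))
if len(sys.argv)>3:
    t=r2w(q,[float(a) for a in sys.argv[1:4]])[0]; print("tool shift",(Rm.T@(t-p)).round(4))
print("tool x,y in world",Rm[:,0].round(3),Rm[:,1].round(3),"j",np.round(s["joint_pos"],2))
E
python3 d.py -80 30 120
```

```text
time: 2.0
eef_pos: [0.3821, 0.1886, 0.2144]
ee_rot: [0.17, 0.985, 0.003, 0.001]
contact_force: [0.5, 0.8, -0.1]
finger_gap: 0.547
t 2.00 rig xy [-146.8  221.3] z 214.4 F [ 0.5  0.8 -0.1] gap 0.547 turn needed(tool) -0.376 tilt [ 0.003  0.005 -1.   ]
tool shift [-0.1323 -0.154   0.0936]
tool x,y in world [-0.942  0.336 -0.001] [0.336 0.942 0.006] j [-0.73  0.07  0.2   2.13 -0.02  0.93  0.72]
```

```bash
python3 -m handwheel '[[-0.027,-0.030,0.01,0],[-0.027,-0.030,0.01,0],[-0.027,-0.030,0.01,0],[-0.027,-0.030,0.01,0],[0,0,0,-0.125],[0,0,0,-0.125],[0,0,0,-0.125],[0,0,0,0]]' 
python3 d.py -80 30 85
```

```text
time: 3.0
eef_pos: [0.4477, 0.0298, 0.1751]
ee_rot: [-0.017, 1.0, 0.004, 0.005]
contact_force: [-0.0, -0.8, -0.3]
finger_gap: 0.541
t 3.00 rig xy [-86.6  60.4] z 175.1 F [-0.  -0.8 -0.3] gap 0.541 turn needed(tool) -0.000 tilt [ 0.01   0.008 -1.   ]
tool shift [-0.0057 -0.031   0.0899]
tool x,y in world [-0.999 -0.033 -0.01 ] [-0.033  0.999  0.007] j [-0.42  0.17  0.32  2.14 -0.08  0.83  1.55]
```

```bash
python3 -m handwheel '[[-0.003,-0.018,0.03,0],[-0.003,-0.016,0.03,0],[0,-0.006,0.025,0],[0,0,0.01,0],[0,0,0,0]]' 
python3 d.py -80 30 75
python3 - <<'E'
from h import *
for n in("scene","top"):
    p=get_image(n); x=(190,290,140,290) if n=="scene" else(250,370,150,300)
    save(p,n+"1.png",*x,k=4)
E
```

```text
time: 3.62
eef_pos: [0.4585, -0.009, 0.079]
ee_rot: [-0.012, 1.0, 0.004, 0.007]
contact_force: [-0.8, -0.4, 1.0]
finger_gap: 0.542
t 3.62 rig xy [-77.1  21.2] z 79.0 F [-0.8 -0.4  1. ] gap 0.542 turn needed(tool) -0.009 tilt [ 0.015  0.009 -1.   ]
tool shift [0.0031 0.0087 0.004 ]
tool x,y in world [-1.    -0.024 -0.015] [-0.024  1.     0.008] j [-0.31  0.36  0.31  2.19 -0.2   0.6   1.74]
```

View pics/scene1.png

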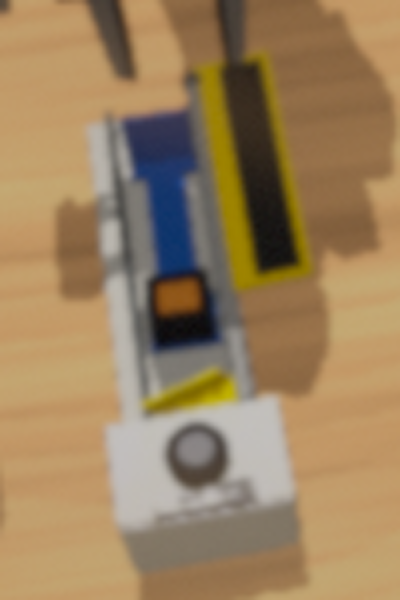

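View pics/top1.png

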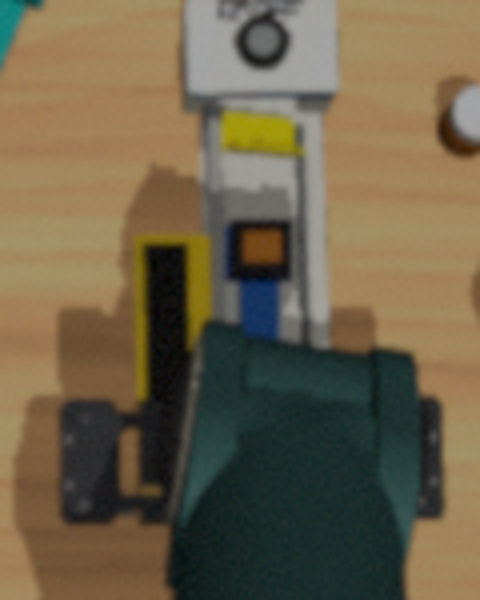

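```bash
python3 -m handwheel '[[0.003,0.008,0,0],[0,0,0,-0.009],[0,0,0,0]]' 
python3 d.py -82 30 50
```

```text
time: 4.1
eef_pos: [0.457, 0.0008, 0.0817]
ee_rot: [-0.018, 1.0, 0.005, 0.01]
contact_force: [0.4, 0.7, 0.3]
finger_gap: 0.546
t 4.10 rig xy [-78.3  31.1] z 81.7 F [0.4 0.7 0.3] gap 0.546 turn needed(tool) 0.002 tilt [ 0.02  0.01 -1.  ]
tool shift [ 0.0044 -0.0014  0.0316]
tool x,y in world [-0.999 -0.036 -0.021] [-0.036  0.999  0.01 ] j [-0.33  0.35  0.3   2.2  -0.2   0.6   1.73]
```

```bash
python3 -m handwheel '[[0.004,-0.001,0.015,0],[0,0,0.012,0],[0,0,0,0]]' 
python3 d.py -81 30 40
```

```text
time: 4.47
eef_pos: [0.4546, 0.0002, 0.0546]
ee_rot: [-0.018, 1.0, 0.005, 0.011]
contact_force: [-0.1, -0.6, 0.2]
finger_gap: 0.543
t 4.47 rig xy [-80.8  30.6] z 54.6 F [-0.1 -0.6  0.2] gap 0.543 turn needed(tool) 0.003 tilt [ 0.023  0.011 -1.   ]
tool shift [ 0.0006 -0.0007  0.0146]
tool x,y in world [-0.999 -0.036 -0.023] [-0.036  0.999  0.01 ] j [-0.3   0.4   0.28  2.21 -0.23  0.53  1.76]
```

```bash
python3 -m handwheel '[[0,0,0.01,0],[0,0,0.008,0],[0,0,0.006,0],[0,0,0.003,0]]' 
python3 d.py -81 30 28
python3 - <<'E'
from h import *
for n in("scene",):
    p=get_image(n); x=(190,290,140,290) if n=="scene" else(250,370,150,300)
    save(p,n+"2.png",*x,k=4)
E
```

```text
time: 4.97
eef_pos: [0.4565, 0.0001, 0.0268]
ee_rot: [-0.018, 1.0, 0.005, 0.012]
contact_force: [0.1, -0.0, 3.6]
finger_gap: 0.543
t 4.97 rig xy [-78.8  30.4] z 26.8 F [ 0.1 -0.   3.6] gap 0.543 turn needed(tool) 0.002 tilt [ 0.025  0.011 -1.   ]
tool shift [ 0.0022 -0.0004 -0.0013]
tool x,y in world [-0.999 -0.036 -0.025] [-0.036  0.999  0.01 ] j [-0.28  0.46  0.25  2.22 -0.27  0.47  1.79]
```

View pics/scene2.png

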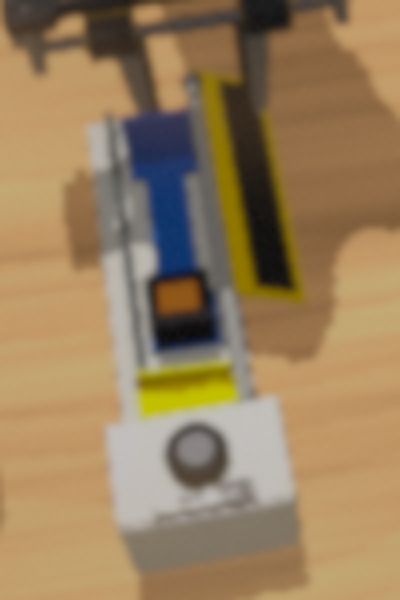

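The flap is open (yellow at crop (185,390)), the bar is tilted and the reaction is 3.6 N. Next I'll push gently along +x.

```bash
python3 -m handwheel '[[-0.006,0,0,0],[-0.007,0,0,0],[-0.007,0,0,0],[-0.007,0,0,0]]' 
python3 d.py 40 30 27
```

```text
time: 5.52
eef_pos: [0.4783, 0.002, 0.026]
ee_rot: [-0.018, 1.0, 0.006, 0.006]
contact_force: [-5.9, 0.2, 4.1]
finger_gap: 0.543
t 5.53 rig xy [-57.   31.6] z 26.0 F [-5.9  0.2  4.1] gap 0.543 turn needed(tool) 0.003 tilt [ 0.011  0.012 -1.   ]
tool shift [-0.097  -0.0018  0.0001]
tool x,y in world [-0.999 -0.036 -0.011] [-0.036  0.999  0.012] j [-0.27  0.49  0.25  2.16 -0.27  0.51  1.79]
```

```bash
python3 -m handwheel '[[-0.008,0,-0.001,0],[-0.008,0,0,0],[-0.008,0,0,0]]' 
python3 d.py 40 30 28
python3 - <<'E'
from h import *
p=get_image("scene"); save(p,"scene3.png",190,290,140,290,k=4)
E
```

```text
time: 5.9
eef_pos: [0.5021, 0.0033, 0.0268]
ee_rot: [-0.018, 1.0, 0.006, 0.004]
contact_force: [-3.6, 0.0, 2.3]
finger_gap: 0.544
t 5.90 rig xy [-33.1  32.1] z 26.8 F [-3.6  0.   2.3] gap 0.544 turn needed(tool) 0.003 tilt [ 0.007  0.013 -1.   ]
tool shift [-0.0731 -0.0023 -0.0007]
tool x,y in world [-0.999 -0.037 -0.008] [-0.037  0.999  0.012] j [-0.27  0.52  0.25  2.1  -0.27  0.55  1.78]
```

View pics/scene3.png

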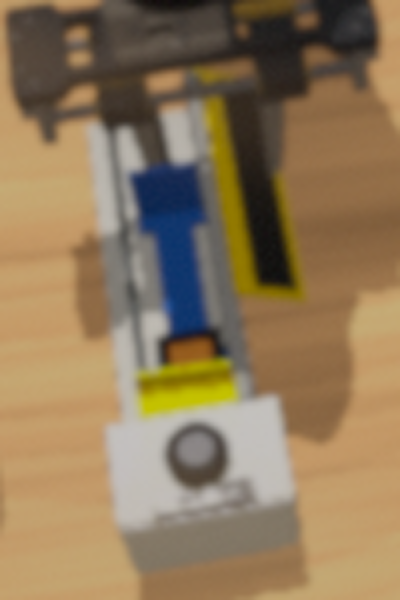

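```bash
python3 -m handwheel '[[-0.008,-0.002,0,0],[-0.008,0,0,0],[-0.008,0,0,0],[-0.008,0,0,0]]' 
python3 d.py 40 30 28
python3 - <<'E'
from h import *
p=get_image("scene"); save(p,"scene4.png",190,290,140,290,k=4)
E
```

```text
time: 6.45
eef_pos: [0.5372, 0.0036, 0.0273]
ee_rot: [-0.019, 1.0, 0.007, 0.004]
contact_force: [-3.4, 1.1, 2.1]
finger_gap: 0.545
t 6.45 rig xy [ 2.  31.3] z 27.3 F [-3.4  1.1  2.1] gap 0.545 turn needed(tool) 0.004 tilt [ 0.008  0.014 -1.   ]
tool shift [-0.038  -0.0014 -0.0004]
tool x,y in world [-0.999 -0.038 -0.009] [-0.038  0.999  0.013] j [-0.26  0.56  0.25  2.02 -0.27  0.59  1.78]
```

View pics/scene4.png

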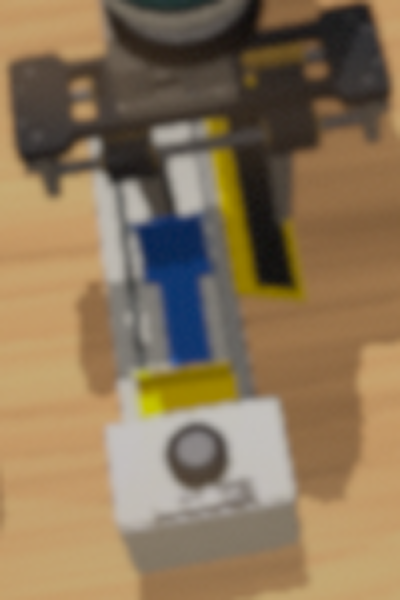

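The block has gone under the open flap and push force is a steady 3.4 N. I'll continue in smaller steps towards the back stop.

```bash
python3 -m handwheel '[[-0.008,-0.001,0,0],[-0.008,0,0,0],[-0.006,0,0,0]]' 
python3 d.py 40 30 28
```

```text
time: 6.88
eef_pos: [0.5612, 0.0037, 0.0275]
ee_rot: [-0.019, 1.0, 0.007, 0.005]
contact_force: [-3.7, 1.0, 2.2]
finger_gap: 0.545
t 6.88 rig xy [26.  30.5] z 27.5 F [-3.7  1.   2.2] gap 0.545 turn needed(tool) 0.004 tilt [ 0.009  0.014 -1.   ]
tool shift [-0.014  -0.0006 -0.0003]
tool x,y in world [-0.999 -0.038 -0.009] [-0.038  0.999  0.013] j [-0.26  0.58  0.26  1.96 -0.27  0.62  1.78]
```

```bash
python3 -m handwheel '[[-0.004,0,0,0],[-0.003,0,0,0]]' 
python3 d.py 40 30 28
```

```text
time: 7.12
eef_pos: [0.5686, 0.004, 0.0275]
ee_rot: [-0.019, 1.0, 0.007, 0.004]
contact_force: [-4.3, 0.5, 3.9]
finger_gap: 0.544
t 7.12 rig xy [33.4 30.6] z 27.5 F [-4.3  0.5  3.9] gap 0.544 turn needed(tool) 0.004 tilt [ 0.008  0.014 -1.   ]
tool shift [-0.0066 -0.0006 -0.0004]
tool x,y in world [-0.999 -0.038 -0.009] [-0.038  0.999  0.013] j [-0.26  0.59  0.26  1.94 -0.27  0.63  1.78]
```

```bash
python3 -m handwheel '[[-0.003,0,0,0],[-0.003,0,0,0]]' 
python3 d.py 40 30 28;  python3 -m handwheel '[[-0.003,0,0,0]]';  python3 d.py 40 30 28
python3 - <<'E'
from h import *
p=get_image("scene"); save(p,"scene5.png",190,290,140,290,k=4)
q=np.load("q.npy")
E
```

```text
time: 7.38
eef_pos: [0.5745, 0.0043, 0.0276]
ee_rot: [-0.019, 1.0, 0.007, 0.004]
contact_force: [-7.0, 0.4, 3.8]
finger_gap: 0.546
t 7.38 rig xy [39.3 30.6] z 27.6 F [-7.   0.4  3.8] gap 0.546 turn needed(tool) 0.004 tilt [ 0.008  0.014 -1.   ]
tool shift [-0.0007 -0.0006 -0.0004]
tool x,y in world [-0.999 -0.038 -0.008] [-0.038  0.999  0.014] j [-0.26  0.6   0.26  1.93 -0.27  0.64  1.78]
time: 7.5
eef_pos: [0.5746, 0.0042, 0.0273]
ee_rot: [-0.019, 1.0, 0.007, 0.001]
contact_force: [-15.6, 0.7, 12.5]
finger_gap: 0.543
t 7.50 rig xy [39.3 30.6] z 27.3 F [-15.6   0.7  12.5] gap 0.543 turn needed(tool) 0.004 tilt [ 0.001  0.014 -1.   ]
tool shift [-0.0007 -0.0006 -0.0007]
tool x,y in world [-0.999 -0.037 -0.001] [-0.037  0.999  0.014] j [-0.26  0.6   0.26  1.92 -0.27  0.65  1.78]
```

View pics/scene5.png

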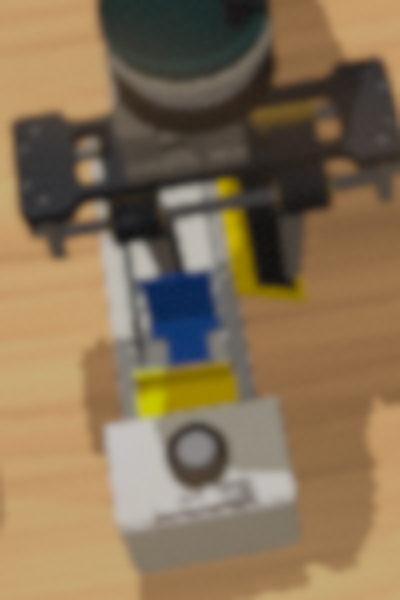

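The tool stopped at rig x≈39 with force rising from 4 to 15 N, which is where the back stop should be. I'll back off with the bar still held, then look.

```bash
python3 -m handwheel '[[0.003,0,0,0],[0.005,0,0,0],[0.005,0,0,0],[0,0,0,0]]' 
python3 d.py 40 30 28
python3 - <<'E'
from h import *
p=get_image("scene"); q=np.load("q.npy")
save(p,"scene6.png",190,290,140,290,k=4,pts=proj(p,r2w(q,[[50,-20,56],[50,20,56],[54,-20,56],[54,20,56]])))
E
```

```text
time: 8.05
eef_pos: [0.5677, 0.004, 0.0297]
ee_rot: [-0.018, 1.0, 0.007, 0.007]
contact_force: [-1.6, 2.0, 2.2]
finger_gap: 0.54
t 8.05 rig xy [32.5 30.6] z 29.7 F [-1.6  2.   2.2] gap 0.540 turn needed(tool) 0.003 tilt [ 0.015  0.014 -1.   ]
tool shift [-0.0075 -0.0007  0.0018]
tool x,y in world [-0.999 -0.037 -0.015] [-0.037  0.999  0.014] j [-0.26  0.59  0.26  1.95 -0.27  0.62  1.78]
```

View pics/scene6.png

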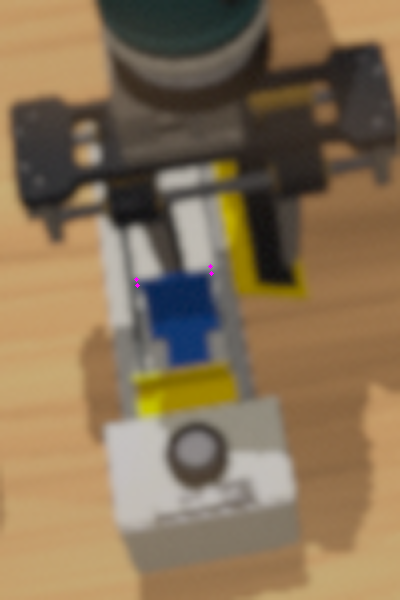

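The plate sits at its expected home position, with its top edge on the predicted points. Now I'll back off a little more and raise the tool.

```bash
python3 -m handwheel '[[0.005,0,0,0],[0.002,0,-0.008,0],[0,0,-0.012,0],[0,0,-0.015,0],[0,0,-0.03,0],[0,0,-0.04,0],[0,0,-0.04,0],[0,0,-0.03,0]]' 
python3 d.py
python3 -m handwheel '[[0.05,0,-0.02,0],[0.05,0,-0.02,0],[0,0.05,-0.02,0],[0,0.05,0,0],[0,0.05,0,0],[0,0.05,0,0],[0,0.05,0,0],[0,0,0,0]]'
python3 - <<'E'
from h import *
q=np.load("q.npy")
P=r2w(q,[[50,-20,56],[50,20,56],[-100,75.8,48.8],[60,75.8,48.8]])
p=get_image("scene"); save(p,"scene7.png",190,290,140,290,4,proj(p,P))
p=get_image("top"); save(p,"top7.png",250,400,140,290,4,proj(p,P)); 
save(p,"top7full.png")
E
python3 d.py
```

```text
time: 9.1
eef_pos: [0.5534, -0.0021, 0.2104]
ee_rot: [-0.017, 1.0, 0.005, 0.002]
contact_force: [0.1, 0.3, -1.0]
finger_gap: 0.544
t 9.10 rig xy [17.9 25. ] z 210.4 F [ 0.1  0.3 -1. ] gap 0.544 turn needed(tool) 0.001 tilt [ 0.005  0.01  -1.   ]
tool x,y in world [-0.999 -0.034 -0.005] [-0.034  0.999  0.01 ] j [-0.34  0.31  0.35  1.87 -0.14  0.98  1.68]
time: 10.1
eef_pos: [0.4408, 0.2439, 0.2824]
ee_rot: [-0.013, 1.0, 0.005, 0.006]
contact_force: [-0.2, -1.9, -0.0]
finger_gap: 0.544
t 10.20 rig xy [-85.4 270.8] z 282.3 F [-0.3 -0.4  0.2] gap 0.546 turn needed(tool) -0.014 tilt [ 0.013  0.008 -1.   ]
tool x,y in world [-1.    -0.019 -0.013] [-0.02   1.     0.008] j [-0.69  0.14  0.14  1.9  -0.02  1.1   1.05]
```

View pics/scene7.png

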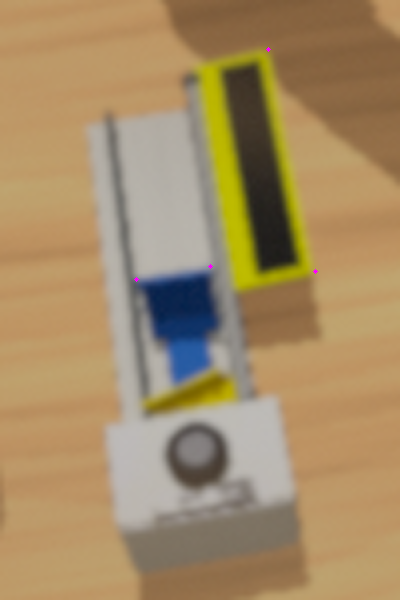

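View pics/top7.png

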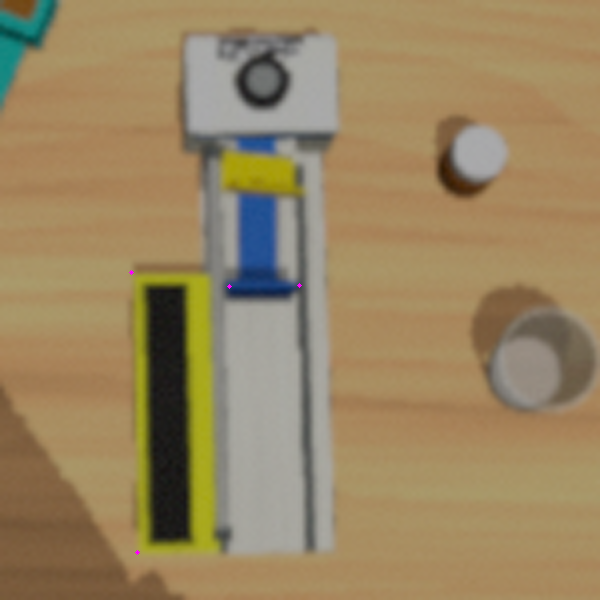

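View pics/top7full.png

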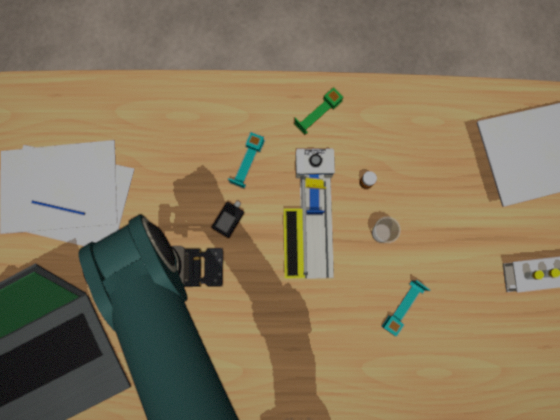

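Run:
```python
from h import *
q=np.load("q.npy"); p=get_image("top")
for u,v,z in((228,297,12),(292,297,12),(225,273,56),(290,273,56)):
    o=[(u+.5)/4-.5+250,(v+.5)/4-.5+140]
    print(least_squares(lambda a:proj(p,r2w(q,[a[0],a[1],z]))[0]-o,[0,0]).x.round(1))
for t in("beaker","vial","sensor_box"): print(t,[np.round(b["xyz"],3).tolist() for b in boxes_of(p,t)][:1])
print(read_state()["time"])
```

```text
[49.6 17.8]
[ 48.9 -20.3]
[57.2 21.9]
[ 56.6 -15.5]
beaker [[0.544, -0.193, 0.03]]
vial [[0.659, -0.145, 0.059]]
sensor_box [[0.568, 0.174, 0.025]]
10.4
```

Run:
```python
import cv2,numpy as np
b=cv2.imread("pics/scene7.png")[:,:,0]
for n in("scene5.png","scene6.png"):
    a=cv2.imread("pics/"+n)[:,:,0]
    for nm,(x0,x1,y0,y1) in {"plate":(150,225,285,362),"knob":(160,240,415,490)}.items():
        r=cv2.matchTemplate(b[y0-20:y1+20,x0-20:x1+20],a[y0:y1,x0:x1],cv2.TM_CCOEFF_NORMED)
        _,m,_,l=cv2.minMaxLoc(r); print(n,nm,l[0]-20,l[1]-20,round(m,3))
c=cv2.hconcat([cv2.imread(f"pics/scene{i}.png")[250:420,100:260] for i in(5,6,7)])
cv2.imwrite("pics/cmp.png",cv2.resize(c,None,fx=1.6,fy=1.6))
```

```text
scene5.png plate 7 13 0.873
scene5.png knob -1 2 0.845
scene6.png plate 5 12 0.876
scene6.png knob -1 2 0.853
```

View pics/cmp.png

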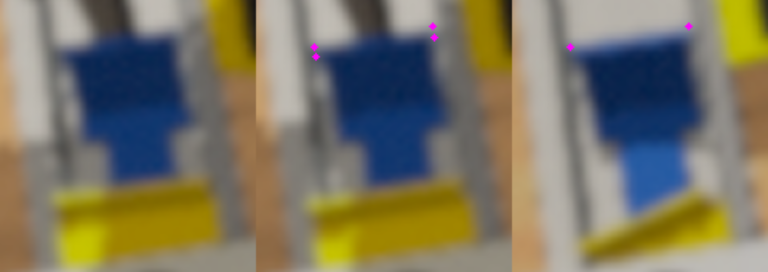

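Run:
```python
from cell import *
print(job_done()); print(read_state()["time"])
```

```text
the job is handed in; nothing more can be done
None
the job is handed in; nothing more can be done
```

I loaded the sample block into the chamber and handed the job in at about 10.5 s. No verdict came back.

**What I did:** One fingertip pressed the yellow bar down, which opened the flap to roughly 0.65 rad by my estimate from the tip height. I held it there while the other fingertip pushed the carrier along the track. Push force stayed around 4–6 N until the end. I then backed off with the bar still held, raised the gripper and moved clear.

**Last checks:**
- **Stop contact:** the carrier stopped at tool position rig x = 39.3 mm, about where the back stop should be. Push force rose from about 4 to 15.6 N with no further movement.
- **Push plate position:** in the top view its rear face is at rig x ≈ 49.3 mm, against 50 mm when fully home.
- **Flap:** it is shut again behind the block in both views.
- **Bystanders:** the beaker, vial and sensor box read within about 4 mm of where they were at the start, which is as fine as the detector measures. The gripper touches nothing.

**Checks that disagreed or failed:**
- **Travel distance:** comparing rough image readings before and after gave about 108–111 mm, where 113 mm was expected. That is near the accuracy of those readings. I relied on the firm stop to judge the block home.
- **Before-and-after image match:** I tried to rule out a small rebound this way, but the gripper's shadow made the result unusable.

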